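Reset a tripped breaker under a push-latch cover

ROBOT

A 7-joint arm with a two-finger parallel gripper is mounted at the origin on a cart in front of the work surface, level with it; the furniture and walls round the work are solid. World frame = base frame: x ahead of the robot, y to its left, z up, the work surface at z = 0. Lengths are in m, angles in rad, forces in N, time in s.
With the tool pointing down it reaches from about 0.425 to 0.825 m from the base axis. Payload 3.6 kg.
Tool frame: the origin (TCP) lies where the fingers leave the gripper's body, on its centre line; the fingertips stand 73 mm ahead of it and the grasp point (between the pads) lies 54 mm ahead of it; z points along the fingers, y is the line along which they close (so a half turn about z gives the same grasp; the last joint's range is limited). The gripper opens to 85 mm and grips with 20 to 120 N. Pads are 22 mm wide; open, the fingers measure 114 mm over their backs; the gripper's body (76 mm by 85 mm) begins 54 mm behind the grasp point. The pads swing forward as they close: fully open they stand 13 mm farther back than shut.
Start: joints at [-1.196, 0.615, -0.013, 1.423, 0.008, 1.103, -0.04], TCP at [0.254, 0.598, 0.304] pointing down, gripper open.
Joint ranges: [-3.12, 3.12], [-0.3, 2.06], [-1.34, 1.32], [0.26, 2.42], [-1.36, 4.5], [0.01, 1.98], [-2.84, 2.84]. Speed limits (rad/s): [2.79, 2.79, 3.14, 3.14, 3.14, 3.14, 3.14].

INTERFACE

Orientations are given as a unit quaternion [x, y, z, w].
In Python, from station import arm, snapshot, camera_info, ticket gives the robot as it stands. Calls block until the motion is done:
- arm.movep(position, orientation): joint-space move of the TCP to a pose.
- arm.line_to(position, velocity=0.15, ori=None): straight line of the TCP; ori=None keeps the orientation; velocity is the mean speed in m/s.
- arm.move_j(angles): joint-space move.
- arm.move_gripper(opening, effort=None): opening from 0.0 (shut) to 1.0 (fully open); effort is the grip in N (None keeps the last); returns when the fingers have stopped.
- arm.pause(seconds).
- arm.ik(position, orientation): joint angles nearest the present ones, or None.
- snapshot(name): name is "scene" or "top" or "wrist"; returns the picture (384x512x3 uint8, blue, green, red); there is no depth.
- camera_info(name): a dict with "fx", "fy", "cx", "cy" (pixels), "dist_coeffs" ([k1, k2, p1, p2, k3] as OpenCV has them; the pictures are not rectified), "R" (3x3) and "t" (3): a world point X has camera coordinates R X + t; the wrist camera has in their place "T_tool_cam" (4x4, takes a point from camera to tool coordinates, whose origin is the TCP and whose axes are the flange's). Camera axes: x right, y down, z forward; pixel columns grow to the right and rows downward; lengths in m; the calibration is good to about 2 mm. A picture is of the moment at which its call begins: read the wrist's pose just before it. camera_info takes no time and is no camera call.
A pose or a line that the arm cannot do raises arm.MotionError and nothing moves.
- ticket.finish_job(): hands the job in; it is judged then, once.
Readings, each from a call of its own:
- arm.read_time(): time.
- arm.read_joint_positions(): joint angles.
- arm.read_dq(): joint speeds.
- arm.read_effort(): joint torques, N m.
- arm.read_tool_pos(): TCP position.
- arm.read_eef_rot(): TCP orientation.
- arm.read_ft_force(): force on the tool from outside, world axes, zero at the start.
- arm.read_wrist_torque(): the same for the moment, N m.
- arm.read_opening(): opening from 0.0 (shut) to 1.0 (fully open).
- arm.read_finger_force(): force on a finger pad.
Only numpy, scipy, OpenCV 4.12 (cv2) and the standard library are available. Lean on these libraries where they do the work, as an engineer would, in place of code of your own. Each camera call takes 0.05 s, during which the arm holds its last target. There are 200 camera calls.

TASK

One of the three push-to-reset breakers in the grey feed box has tripped: its white button stands out. With light pushes of the fingertips only, press the box's push-latch cover once to pop it open, press the tripped button fully in without touching the other two breakers, then swing the cover down and press it again until it latches flush. Nothing is to be grasped, and the small blue-capped bottle, the timer and the petri dish stay where they stand.

Things in the scene. Friction and masses are not known exactly. Their poses are not given: they have to be found in the camera images.
- feed_box: Grey box fixed to the bench, 116 (x) x 136 (y) x 70 mm high when shut. Origin: centre of its underside; x points from its front (six round black sockets, facing the robot) to its back. Inside a rim 57 mm high (94 x 112 mm) lies a panel at 45 mm with three breakers in a row along y. Black latch body inside the rim at the front: x -47 to -29.5, y -26 to 26, 56 mm high; rubber stops at x -41, y +-45, 62 mm high.
- cover (a joint): Angle of the box's cover, rad: 0 latched (level, top 70 mm above the bench), 1.85 fully open (16 degrees past upright, to the back). A cap 102 x 120 mm, grey frame with clear window, hinged at the box's back. A spring always drives it open (shutting it takes 2 to 4 N at the push pad); a damper slows it (about 2 s to open), so the finger must move out of its way.
- cover_pad (a point): Middle of the ribbed push pad on the cover's outer (top) face, 81 mm from the hinge, 8 mm outside its plane; moves with the cover. Push-push latch: pressed 4 mm or more below latched (cover at -0.05; rubber stops from -0.055, 3 N/mm) and let go, the cover pops open; pressed from open to that depth and let go, it stays latched at 0. Latched, it cannot be pulled up.
- cover_edge (a point): Middle of the cover's free (front) edge on the outer face, 100 mm from the hinge, 8 mm outside its plane; moves with the cover, about 156 mm above the bench when fully open. A skirt 12 mm deep runs round the front and sides on the inner side, and a steel striker tongue 8 mm wide stands 35 mm out of the inner face, 90 mm from the hinge.
- cover_hinge (a point): Middle of the hinge axis, 46 mm behind the box's origin, 62 mm above the bench; the axis runs along the box's y. At angle q a point of the cover d from the hinge along it and h outside its plane is at x = 46 - d cos q + h sin q, z = 62 + d sin q + h cos q (mm, box's frame).
- breaker_a: The tripped breaker: black round collar 15 mm across, 6 mm high, in a steel hexagon nut; origin in the middle of its foot on the panel, 45 mm above the bench, z up. Which of the three places (y -36, 0, 36 mm, all at x 3 mm in the box's frame) it has changes from run to run.
- button_a (a joint): How far the tripped breaker's button stands out, m: 0.007 tripped, 0 reset (hard stop). It stays where it is left and needs about 3 to 4 N to press in.
- button_a_top (a point): Centre of the top of the tripped breaker's button, a white plastic stud 10 mm across: 62 mm above the bench when tripped, 55 mm when reset.
- breaker_b: A breaker that is in service, same as breaker_a but with its button in (top 55 mm above the bench). Must not be touched.
- breaker_c: The other breaker in service, same as breaker_b. Must not be touched.
- bottle: White reagent bottle with blue cap, 36 mm across, 78 mm high, loose, to the left of the box. Origin: centre of its underside. Bystander.
- timer: White timer lying face up, 66 x 66 x 19 mm, loose, to the right of the box. Origin: centre of its underside. Bystander.
- petri_dish: Clear petri dish, 93 mm across, 15 mm high, loose, to the right of the box. Origin: centre of its underside. Bystander.

How it is judged:
By the outcome, as a careful person would: the job done as asked, in the order asked, and still so for the second after the job is handed in, with the robot touching nothing.
It also fails if it takes over 51 s, if anything falls off the work surface, if the arm or the gripper's body presses on something with over 40 N, if the wrist force passes 120 N, or if a joint passes its speed limit or range.

## Working session

There is one attempt and no reset: what is moved stays moved. The work goes in short steps, each a Python script; the robot and the scene stay as the last script left them, time stands still between calls to the robot, and variables do not carry over. Pictures are saved under pics/ and viewed, at most 10 in all, crops included, and the job is handed in when it is done.

```bash
mkdir -p pics; ls
python3 - <<'E'
from station import arm, snapshot, camera_info
import cv2,numpy as np
for n in("scene","top"):
    cv2.imwrite(f"pics/{n}0.png",snapshot(n)); c=camera_info(n); print(n,c)
print(camera_info("wrist")); print(arm.read_time(),arm.read_tool_pos(),arm.read_eef_rot(),arm.read_ft_force())
E
```

```text
pics
scene {'fx': 377.07142372299654, 'fy': 377.07142372299654, 'cx': 258.9671786317501, 'cy': 188.46610501368468, 'dist_coeffs': array([0.03364669, 0.        , 0.        , 0.        , 0.        ]), 'R': array([[ 0.43037771, -0.90258472,  0.01076353],
       [-0.70328472, -0.34277307, -0.62281396],
       [ 0.56583181,  0.26047542, -0.78229593]]), 't': array([-0.53399578,  0.26299206,  0.72119414])}
top {'fx': 423.57689849659107, 'fy': 423.57689849659107, 'cx': 251.57691714946307, 'cy': 192.13103349982464, 'dist_coeffs': array([-0.11994933,  0.        ,  0.        ,  0.        ,  0.        ]), 'R': array([[-0.00480175, -0.99998351, -0.0031506 ],
       [-0.98433302,  0.00528188, -0.17624019],
       [ 0.17625393,  0.00225498, -0.98434215]]), 't': array([-0.32646412,  0.49928211,  1.00481527])}
{'fx': 272.8980519945208, 'fy': 272.8980519945208, 'cx': 254.1575771912264, 'cy': 191.75271319605716, 'dist_coeffs': array([-0.03574293,  0.        ,  0.        ,  0.        ,  0.        ]), 'T_tool_cam': array([[ 7.74252339e-05, -9.51186863e-01, -3.08615532e-01,
         7.87993988e-02],
       [ 9.99999994e-01,  4.82360086e-05,  1.02210590e-04,
         4.05912615e-04],
       [-8.23349892e-05, -3.08615538e-01,  9.51186860e-01,
        -7.02390593e-02],
       [ 0.00000000e+00,  0.00000000e+00,  0.00000000e+00,
         1.00000000e+00]])}
0.1 [0.25398082 0.59776844 0.30286248] [ 1.99536028e-01  9.79889802e-01 -1.14068517e-03 -2.19257925e-04] [-0.02845716  1.13257727 -0.84706272]
```

View pics/top0.png

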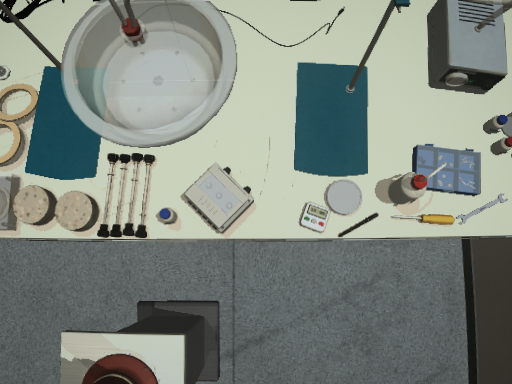

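View pics/scene0.png

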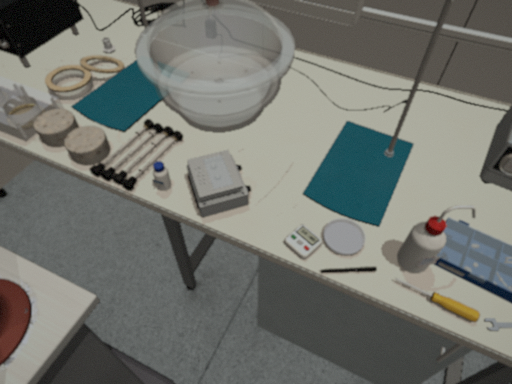

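```bash
cat > h.py <<'E'
from station import arm, snapshot, camera_info, ticket
import cv2, numpy as np
from scipy.spatial.transform import Rotation as Ro
def ray(name, px, pose=None):
    c=camera_info(name); K=np.array([[c['fx'],0,c['cx']],[0,c['fy'],c['cy']],[0,0,1]])
    u=cv2.undistortPoints(np.array(px,float).reshape(-1,1,2),K,c['dist_coeffs']).reshape(-1,2)
    d=np.c_[u,np.ones(len(u))]
    if name=='wrist':
        p,q=pose; R=Ro.from_quat(q).as_matrix(); T=c['T_tool_cam']
        return R@T[:3,3]+p, (R@T[:3,:3]@d.T).T
    return -c['R'].T@c['t'], d@c['R']
def onplane(name,px,z,pose=None):
    o,d=ray(name,px,pose); return o+d*((z-o[2])/d[:,2])[:,None]
def pose(): return np.array(arm.read_tool_pos()),np.array(arm.read_eef_rot())
def quat(yaw,lean=0.):
    """tool down, tool x toward box front; lean>0: body leans to the front, tip points to the back"""
    b=np.array([np.cos(yaw),np.sin(yaw),0]); up=np.array([0,0,1.])
    z=np.sin(lean)*b-np.cos(lean)*up; x=-np.cos(lean)*b-np.sin(lean)*up
    return Ro.from_matrix(np.c_[x,np.cross(z,x),z]).as_quat()
E
python3 - <<'E'
from h import *
P=onplane('top',[(216,163),(254,196),(225,231),(182,196)],0.06); print(P.round(3))
c=P.mean(0); e=(P[1]-P[2])+(P[0]-P[3]); yaw=np.arctan2(e[1],e[0]); print(c,np.degrees(yaw),np.hypot(*c[:2]))
p=[c[0],c[1],0.30]; q=quat(yaw); print(arm.ik(p,q))
arm.movep(p,q); arm.move_gripper(0.0)
ps=pose(); print(ps,arm.read_joint_positions(),arm.read_time(),arm.read_ft_force())
cv2.imwrite('pics/w1.png',snapshot('wrist')); np.savez('w1.npz',p=ps[0],q=ps[1])
E
```

```text
[[ 0.568 -0.241  0.06 ]
 [ 0.485 -0.335  0.06 ]
 [ 0.4   -0.265  0.06 ]
 [ 0.486 -0.159  0.06 ]]
[ 0.48493252 -0.25004213  0.06      ] -42.37178178685588 0.5456011537349681
[ 0.06990393  0.50342562  0.56168985  1.74637757 -0.31403524  0.98238779
  1.58331241]
(array([ 0.48493442, -0.25005467,  0.30000276]), array([3.61423835e-01, 9.32401636e-01, 2.24264725e-06, 1.27449850e-05])) [ 0.06992648  0.50342493  0.56168993  1.74636937 -0.3140495   0.98237417
  1.58327893] 3.95 [-0.21436599  0.21122431 -0.00819412]
```

View pics/w1.png

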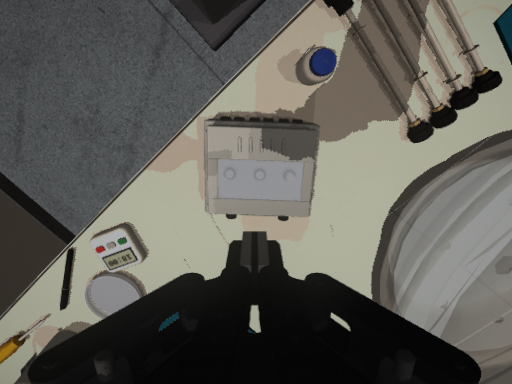

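Run:
```python
import cv2
i=cv2.imread('pics/w1.png')[105:230,190:335]; cv2.imwrite('pics/w1c.png',cv2.resize(i,None,fx=5,fy=4.8,interpolation=cv2.INTER_CUBIC))
```

```text
(no output)
```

View pics/w1c.png

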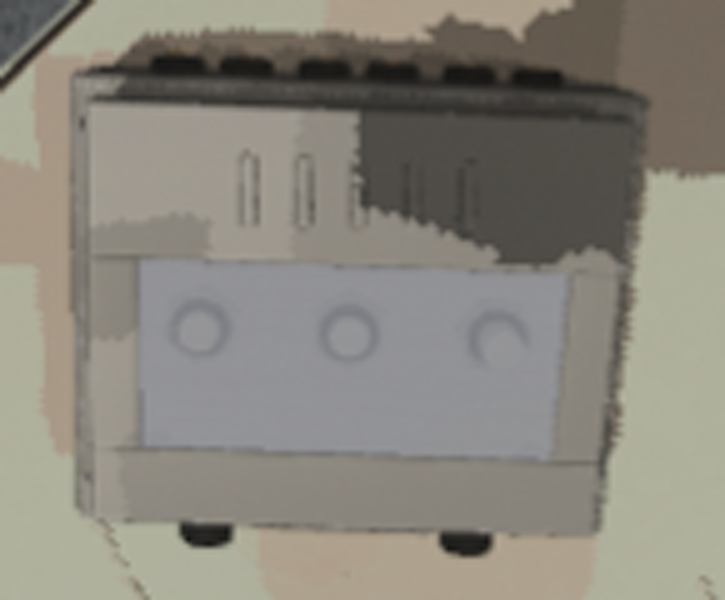

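Run:
```python
from h import *
d=np.load('w1.npz'); ps=(d['p'],d['q'])
c=np.array([(88,103),(642,122),(600,532),(95,520),(248,190),(468,194),(358,190),(199,328),(349,333)],float)
px=c/[5,4.8]+[190,105]
P=onplane('wrist',px,0.07,ps)[:,:2]; print(P.round(4).tolist())
B=onplane('wrist',px[7:9],0.055,ps)[:,:2]
L=np.array([(-54,60),(-54,-60),(-35,0)])*1e-3
# note image right = +y
e=P[1]-P[0]; print('front len',np.hypot(*e),'yaw',np.degrees(np.arctan2(-e[0],e[1])))
e=P[5]-P[4]; print('ribs',np.degrees(np.arctan2(-e[0],e[1])))
e=P[2]-P[3]; print('back',np.hypot(*e),np.degrees(np.arctan2(-e[0],e[1])))
e=B[1]-B[0]; print('brk',np.hypot(*e),np.degrees(np.arctan2(-e[0],e[1])))
# rigid fit: front corners, pad, breakers b
src=np.array([(-54,-60),(-54,60),(-35,0),(3,-36),(3,0)])*1e-3
dst=np.vstack([P[[0,1,6]],B])
s0,d0=src.mean(0),dst.mean(0); H=(src-s0).T@(dst-d0)
yaw=np.arctan2(H[0,1]-H[1,0],H[0,0]+H[1,1]); R=np.array([[np.cos(yaw),-np.sin(yaw)],[np.sin(yaw),np.cos(yaw)]])
o=d0-R@s0; print('yaw',np.degrees(yaw),'o',o,'res mm',((src@R.T+o-dst)*1e3).round(1).tolist())
np.savez('box.npz',yaw=yaw,o=o)
# cross-check in top camera: cover centre -> pixel
for n in('top','scene'):
  k=camera_info(n);K=np.array([[k['fx'],0,k['cx']],[0,k['fy'],k['cy']],[0,0,1]])
  X=np.array([list(o+R@np.array(a))+[.07] for a in((-.054,.06),(-.054,-.06),(.046,-.06),(.046,.06))])
  print(n,cv2.projectPoints(X,cv2.Rodrigues(k['R'])[0],k['t'],K,k['dist_coeffs'])[0].reshape(-1,2).round(1).tolist())
```

```text
[[0.4106, -0.2493], [0.4942, -0.1637], [0.5661, -0.2332], [0.4827, -0.3199], [0.448, -0.2373], [0.4812, -0.2022], [0.4643, -0.2194], [0.4641, -0.2677], [0.4879, -0.2434]]
front len 0.11968945698154829 yaw -44.347107510908145
ribs -43.43392942882696
back 0.12033315517167381 -43.90966144134704
brk 0.035697467462747746 -44.42790906571889
yaw -44.76225787756038 o [ 0.4897269  -0.24409647] res mm [[-1.4, 0.7], [-0.6, 0.3], [0.6, -0.0], [0.5, -0.5], [0.9, -0.4]]
top [[183.2, 192.2], [218.0, 226.9], [247.5, 197.4], [212.5, 163.5]]
scene [[186.5, 158.5], [198.9, 196.1], [241.9, 184.5], [226.7, 148.7]]
```

```bash
cat >> h.py <<'E'
try:
    _b=np.load('box.npz'); YAW=float(_b['yaw'])+0.005; O=_b['o']
except FileNotFoundError: pass
def tcp(x,y,z,lean=0.):
    """TCP position for fingertip at box-frame mm"""
    c,s=np.cos(YAW),np.sin(YAW); q=quat(YAW,lean)
    w=np.array([O[0]+(c*x-s*y)/1e3,O[1]+(s*x+c*y)/1e3,z/1e3])
    return w-0.073*Ro.from_quat(q).as_matrix()[:,2],q
def go(x,y,z,v=0.15,lean=0.):
    p,q=tcp(x,y,z,lean); arm.line_to(p,velocity=v,ori=q)
def fz(): return arm.read_ft_force()[2]
E
python3 - <<'E'
from h import *
go(-35,0,85,0.2); f0=fz(); print('t',arm.read_time(),f0)
z=72.; log=[]
go(-35,0,z,0.1)
while z>60:
    z-=1.; go(-35,0,z,0.02); f=fz()-f0; log.append((z,round(f,1)))
    if f>9: break
print(log,arm.read_time(),arm.read_tool_pos()[2]-.073)
go(-35,0,225,0.3); print(arm.read_time())
arm.pause(0.8)
np.savez('w2.npz',**dict(zip('pq',pose()))); cv2.imwrite('pics/w2.png',snapshot('wrist')); print(arm.read_time())
E
```

```text
t 4.8833 0.5714486390261952
[(71.0, np.float64(-0.6)), (70.0, np.float64(-1.1)), (69.0, np.float64(0.9)), (68.0, np.float64(1.2)), (67.0, np.float64(1.8)), (66.0, np.float64(1.1)), (65.0, np.float64(3.8)), (64.0, np.float64(6.3)), (63.0, np.float64(9.1))] 7.4167 0.0637034537238343
8.1083
8.9583
```

View pics/w2.png

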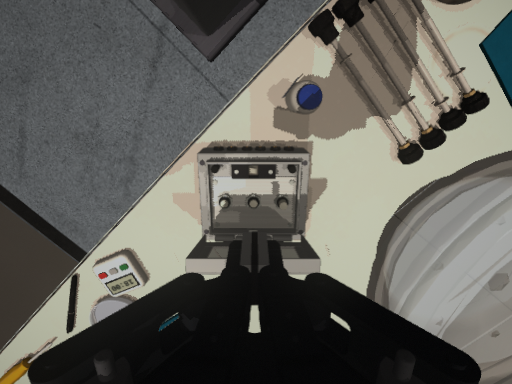

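The cover is open: the breakers show at about (224,202), (253,202) and (283,202). I'll enlarge to see which one stands out.

Run:
```python
from h import *
np.savez('w2.npz',**dict(zip('pq',pose()))); s=snapshot('wrist'); cv2.imwrite('pics/w2b.png',s)
i=s[140:240,190:320]; cv2.imwrite('pics/w2c.png',cv2.resize(i,None,fx=6,fy=6,interpolation=cv2.INTER_CUBIC)); print(arm.read_time())
```

```text
9.0083
```

View pics/w2c.png

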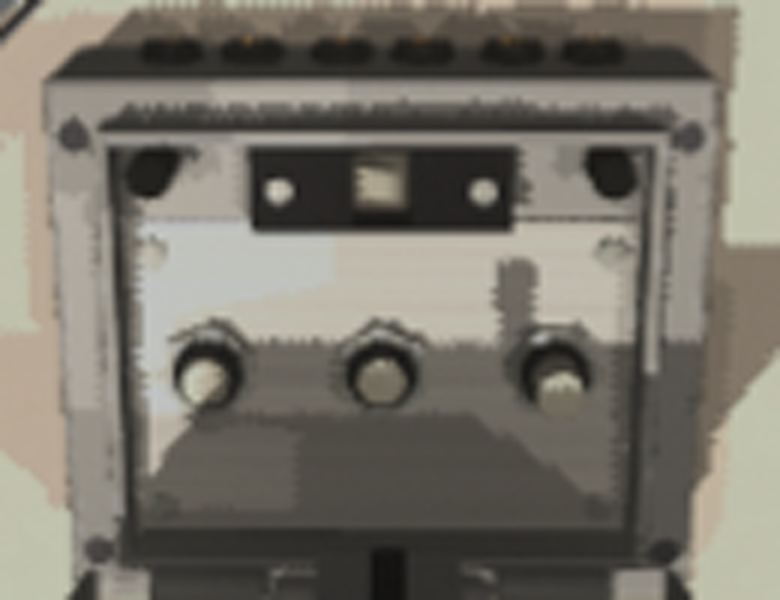

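Right-hand (+y) breaker is the tripped one: its stud, at crop (560,388), is clear of its collar and casts a long shadow. Next I check its position and press with a leaned tool.

Run:
```python
from h import *
d=np.load('w2.npz'); ps=(d['p'],d['q'])
c,s=np.cos(YAW),np.sin(YAW)
for px,z in(((205,381),.055),((382,381),.055),((560,385),.062)):
    w=onplane('wrist',[np.array(px)/6+[190,140]],z,ps)[0,:2]-O; print((np.array([c*w[0]+s*w[1],-s*w[0]+c*w[1]])*1e3).round(1))
L=np.radians(15); X,Y=10,33.5
print(arm.ik(*tcp(X,Y,62,L)))
go(X-10,Y,150,0.2,L); go(X,Y,71,0.12,L); f0=fz(); print('t',arm.read_time(),f0)
z=66.; log=[]
while z>52.5:
    z-=0.75; go(X,Y,z+2.8,0.02,L); f=fz()-f0; log.append((z,round(float(f),1)))
    if f>10 and z<58: break
print(log,arm.read_tool_pos(),tcp(X,Y,z+2.8,L)[0],arm.read_ft_force(),arm.read_time())
go(X,Y,75,0.15,L); go(-35,0,225,0.3); print(arm.read_time())
np.savez('w3.npz',**dict(zip('pq',pose()))); im=snapshot('wrist'); cv2.imwrite('pics/w3.png',cv2.resize(im[140:300,180:330],None,fx=5,fy=3.7))
```

```text
[  2.8 -36.2]
[ 2.8 -0. ]
[ 1.1 35.5]
[ 0.07042147  0.67961812  0.36383386  2.05152522 -0.51637746  0.2322922
  1.61682431]
t 10.4083 -0.05920998461465771
[(65.25, -0.8), (64.5, -0.0), (63.75, 0.3), (63.0, 0.6), (62.25, 0.1), (61.5, -0.1), (60.75, 1.8), (60.0, 2.5), (59.25, 2.8), (58.5, 2.8), (57.75, 1.0), (57.0, 2.7), (56.25, 2.2), (55.5, 1.3), (54.75, 3.0), (54.0, 1.8), (53.25, 5.4), (52.5, 9.7)] [ 0.5069498  -0.21405021  0.12667517] [ 0.50685112 -0.21396159  0.12581259] [-2.61537465  1.12879992  9.65752229] 14.9583
15.9583
```

View pics/w3.png

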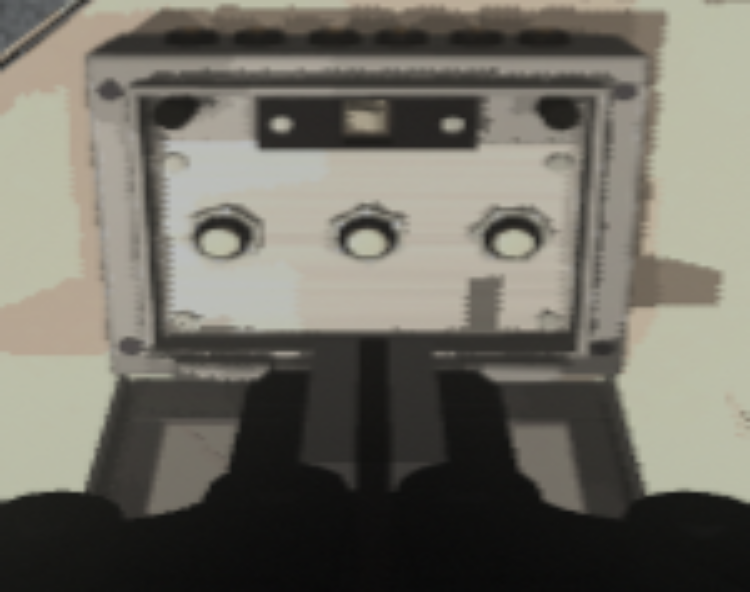

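All three buttons now sit alike at crop (220,238), (367,238) and (513,238), so the reset is done. Next I go behind the cover and swing it down along its arc.

Run:
```python
from h import *
go(125,0,225,0.3); go(118,0,134,0.2); f0=np.array(arm.read_ft_force()); print('t',arm.read_time(),f0.round(1))
log=[]
for q in np.r_[np.arange(1.95,0.05,-0.15),0.03]:
    w=12*min(1,max(q,0)/0.8)
    x=46-81*np.cos(q)+8*np.sin(q)+w; z=62+81*np.sin(q)+8*np.cos(q)
    go(x,0,z,0.06); f=np.array(arm.read_ft_force())-f0; log.append((round(float(q),2),f.round(1).tolist()))
    if np.linalg.norm(f)>20: print('STOP');break
print(log,arm.read_time())
z=70.5; l=[]
if q<0.1:
  while z>61:
    z-=1.; go(-35,0,z,0.02); f=fz()-f0[2]; l.append((z,round(float(f),1)))
    if f>10: break
  print(l,arm.read_tool_pos()[2]-.073)
  go(-35,0,69,0.03); print(fz()-f0[2]); go(-35,0,76,0.05); print(fz()-f0[2])
  go(-35,0,225,0.2); arm.pause(.3)
  print(arm.read_time())
cv2.imwrite('pics/w4.png',snapshot('wrist'))
```

```text
t 17.3 [0.9 0.2 0.7]
[(1.95, [-1.0, 0.2, -0.3]), (1.8, [-0.4, -0.8, -0.7]), (1.65, [-0.7, -1.7, -1.0]), (1.5, [-0.1, -0.5, -0.9]), (1.35, [-0.3, -0.5, 0.8]), (1.2, [1.1, -1.4, 0.9]), (1.05, [-0.3, -1.4, 1.5]), (0.9, [-0.3, -1.2, -0.3]), (0.75, [-0.8, -0.7, 1.9]), (0.6, [-1.3, 0.4, 1.3]), (0.45, [-0.0, -0.6, 0.3]), (0.3, [-1.3, -0.3, 1.5]), (0.15, [0.2, -0.7, 1.2]), (0.03, [0.4, -0.2, 1.4])] 22.4667
[(69.5, 0.8), (68.5, 0.1), (67.5, 1.4), (66.5, 0.7), (65.5, 2.8), (64.5, 5.1), (63.5, 8.0), (62.5, 10.7)] 0.0632976317761086
1.6402367355445386
0.00512247609531824
26.3667
```

View pics/w4.png

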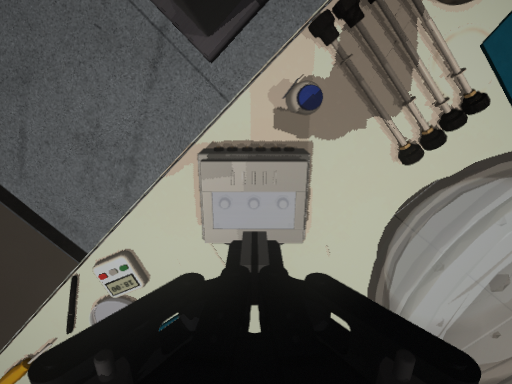

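The cover lies shut and level (frame about (200,160) to (308,242), ribs at row 178). The bottle at (305,97), the timer at (120,272) and the dish are unmoved, and the finger is well clear.

Run:
```python
from h import *
a=cv2.imread('pics/w4.png').astype(int); arm.pause(.5); b=snapshot('wrist').astype(int)
print(abs(a-b)[140:245,190:320].mean()); print(ticket.finish_job())
```

```text
3.6385103785103787
the job is handed in; nothing more can be done
None
```

The job is handed in: the cover was popped open, the tripped (+y) button was pressed fully in, and the cover was swung down and latched, in about 27 s; the last picture shows the bottle, timer and dish unmoved, but no verdict was returned.

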